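# Pump oil for the salad, then bring the pepper mill round and hold the carousel

### The job

I am dressing a salad: press the cap of the oil pump bottle all the way down and let it spring back up fully, leaving the bowl where it is under the spout. Then turn the spice carousel by the handle on its centre post until the tall dark wooden pepper mill stands in line with the steel tab that sticks out of the carousel's base. Finish still gripping the handle, holding the turntable still, so that I can take the mill with one hand; leave the other things on the worktop where they are.

Things in the scene. Friction and masses are not known exactly. Their poses are not given: they have to be found in the camera images.
- pump_top (a point): centre of the flat top of the oil pump's steel cap (cap 34 mm across, 18 mm high, its top about 146 mm above the worktop). The bottle is white, 68 mm across, and fixed to the worktop. A thin steel spout, 86 mm from the axis to its tip, leaves the cap level and turns down over the bowl; the bottle stands right of the dish rack; the spout points to the right and somewhat to the front, along this frame's -x axis
- pump_cap (a joint): how far the pump cap is pressed down, m: 0 up, 0.012 fully down. It is sprung: about 2 N starts it and 7 N holds it fully down; it comes back up by itself when let go
- carousel_handle: wooden cross bar on top of the carousel's centre post: 64 mm long, 14 mm thick, 26 mm high; origin at the bar's centre, on the turning axis, 225 mm above the worktop; its x axis runs along the bar (-x end over the pepper mill's side), its z axis is up. It is fixed to the turntable, stands higher than everything on it (the mill's top is at 196 mm), and the bar is to be gripped across its 14 mm thickness
- turntable (a joint): angle of the turntable, rad, growing counter-clockwise seen from above, without end stops and not wrapped (starts between 1.1 and 5.2). 0 or any whole turn (6.283) puts the pepper mill in line with the tab. It turns easily (about 0.04 N m of friction) and stays where it is left
- mill_center (a point): middle of the pepper mill, on its axis, half-way up: a waisted dark brown wooden mill 170 mm high, 58 mm across, the tallest thing on the carousel, seated in a wooden cup 85 mm from the turning axis and turning with the turntable. The carousel's wooden disc is 250 mm across and 25 mm above the worktop; it also carries a clear shaker with a domed metal top (90 mm high) and two glass jars with steel lids (75 and 100 mm high), all fixed to it
- front_mark (a point): the place where the middle of the pepper mill has to come: 85 mm from the turning axis in the direction of the flat steel tab (30 mm wide, with a small dark stud) that sticks out of the fixed steel base from under the disc, its end 166 mm from the axis. The tab points roughly to the worktop's front edge, up to 30 degrees to either side; its direction is this frame's -x axis
- bowl: white bowl, 150 mm across and 67 mm high, standing loose under the pump's spout; origin at the middle of its underside
- apple: red apple, 70 mm, behind the carousel; origin under its middle
- lemon: yellow lemon, 71 mm long, left of the carousel; origin under its middle
- garlic: garlic bulb, 56 mm, behind the dish rack; origin under its middle
- mug: small striped mug, 65 mm across and 50 mm high, at the back, right of the garlic; origin under its middle

How it is judged:
By the outcome, as a careful person would: the job done as asked, in the order asked, and still so for the second after the job is handed in, while the arm keeps its last pose, push and grip.
It also fails if it takes over 51 s, if anything falls off the work surface, if the arm or the gripper's body presses on something with over 40 N, if the wrist force passes 120 N, or if a joint passes its speed limit or range.

### The arm

A 6-joint arm with a two-finger parallel gripper is mounted at the origin on a cart in front of the work surface, level with it; the furniture and walls round the work are solid. World frame = base frame: x ahead of the robot, y to its left, z up, the work surface at z = 0. Lengths are in m, angles in rad, forces in N, time in s.
With the tool pointing down it reaches from about 0.325 to 0.9 m from the base axis. Payload 6.1 kg.
Tool frame: the origin (TCP) lies midway between the tips of the shut fingers; the grasp point (between the pads) lies 19 mm behind it; x points along the fingers, y is the direction in which the jaws open and shut, and the axes are right-handed (so a half turn about x gives the same grasp; the last joint's range is limited). The gripper opens to 85 mm and grips with 20 to 120 N. Pads are 22 mm wide; open, the fingers measure 114 mm over their backs; the gripper's body (76 mm by 85 mm) begins 54 mm behind the grasp point. The pads swing forward as they close: fully open they stand 13 mm farther back than shut.
Start: joints at [-1.347, 0.22, 1.526, -0, 1.395, -0.126], TCP at [0.214, -0.587, 0.231] pointing down, gripper open.
Joint ranges: [-2.98, 2.98], [-0.91, 2.08], [0.09, 2.57], [-1.24, 4.39], [0.2, 2.65], [-2.68, 2.68]. Speed limits (rad/s): [2.57, 2.57, 3.01, 3.14, 3.14, 3.14].

### API

Orientations are given as [roll, pitch, yaw] about the fixed x, y, z axes, in that order (R = Rz(yaw) Ry(pitch) Rx(roll)).
In Python, from plant import movep, move_l, set_joints, gripper_to, hold, inverse_kinematics, observe, get_image, get_calibration, Unreachable, job_done gives the robot as it stands. Calls block until the motion is done:
- movep(position, orientation): joint-space move of the TCP to a pose.
- move_l(position, feed=0.15, rotation=None, max_force=None): straight line of the TCP; rotation=None keeps the orientation; feed is the mean speed in m/s. With max_force (N) it stops when the force on the tool has changed by that much, and returns True; else False.
- set_joints(angles): joint-space move.
- gripper_to(opening, f_grip=None): finger opening in m; f_grip is the grip in N (None keeps the last); returns when the fingers have stopped.
- hold(seconds).
- inverse_kinematics(position, orientation): joint angles nearest the present ones, or None.
- observe(): the state.
- get_image(name): name is "side" or "top"; returns (picture, depth): 384x512x3 uint8, red, green, blue; 384x512 float32, m along the optical axis (not along the pixel's ray), 0 where there is no reading.
- get_calibration(name): a dict with "intrinsics" (3x3 intrinsics, pixels), "world_from_camera" (4x4, takes a point from camera to world coordinates). Camera axes: x right, y down, z forward; pixel columns grow to the right and rows downward; lengths in m; the calibration is good to about 2 mm. A picture is of the moment at which its call begins. get_calibration takes no time and is no camera call.
A pose or a line that the arm cannot do raises Unreachable and nothing moves.
- job_done(): hands the job in, once; it reports no verdict.
The state is a dict: "time_s": time; "q": joint angles; "joint_velocities": joint speeds; "joint_torque": joint torques, N m; "eef_pos": TCP position; "tcp_rot": TCP orientation; "ft_force": force on the tool from outside, world axes, zero at the start; "torque": the same for the moment, N m; "opening": finger opening in m.
Only numpy, scipy, OpenCV 4.12 (cv2) and the standard library are available. Lean on these libraries where they do the work, as an engineer would, in place of code of your own. Each camera call takes 0.05 s, during which the arm holds its last target.

## Working session

There is one attempt and no reset: what is moved stays moved. The work goes in short steps, each a Python script; the robot and the scene stay as the last script left them, time stands still between calls to the robot, and variables do not carry over. Pictures are saved under pics/ and viewed, and the job is handed in when it is done.

```bash
ls; mkdir -p pics
python3 - <<'E'
from plant import *
import cv2,numpy as np
for n in("side","top"):
    p,d=get_image(n); np.savez(f"{n}0.npz",p=p,d=d,K=get_calibration(n)["intrinsics"],T=get_calibration(n)["world_from_camera"])
    cv2.imwrite(f"pics/{n}0.png",cv2.resize(p[:,:,::-1],(800,600),interpolation=cv2.INTER_CUBIC))
    c=get_calibration(n);print(np.round(c["intrinsics"],1),np.round(c["world_from_camera"],3))
print(observe())
E
```

```text
pics
[[365.2   0.  255.7]
 [  0.  365.2 194.3]
 [  0.    0.    1. ]] [[ 0.997 -0.057  0.045  0.459]
 [-0.069 -0.567  0.821 -1.195]
 [-0.021 -0.822 -0.569  1.   ]
 [ 0.     0.     0.     1.   ]]
[[372.9   0.  251.1]
 [  0.  372.9 191. ]
 [  0.    0.    1. ]] [[ 0.028 -0.993  0.112  0.387]
 [-1.    -0.029 -0.009  0.034]
 [ 0.012 -0.112 -0.994  1.342]
 [ 0.     0.     0.     1.   ]]
{'time_s': 0.1, 'q': array([-1.34711007e+00,  2.21165122e-01,  1.52749765e+00, -1.67198858e-05,
        1.39468389e+00, -1.26096394e-01]), 'joint_velocities': array([ 0.00031974, -0.0012296 , -0.00245783, -0.00176672,  0.00103935,
        0.00025507]), 'joint_torque': array([ 2.36900349e-03, -4.98235917e+01, -3.90548015e+01, -3.72549539e-05,
        5.63987924e-03,  2.64116699e-05]), 'eef_pos': array([ 0.21405594, -0.58662552,  0.23029706]), 'tcp_rot': array([-1.68751102,  1.56904224,  1.80386723]), 'ft_force': array([ 0.60237661, -0.06375521, -0.16820177]), 'torque': array([ 0.04681052,  0.04414862, -0.02388574]), 'opening': 0.08547427825713708}
```

View pics/side0.png

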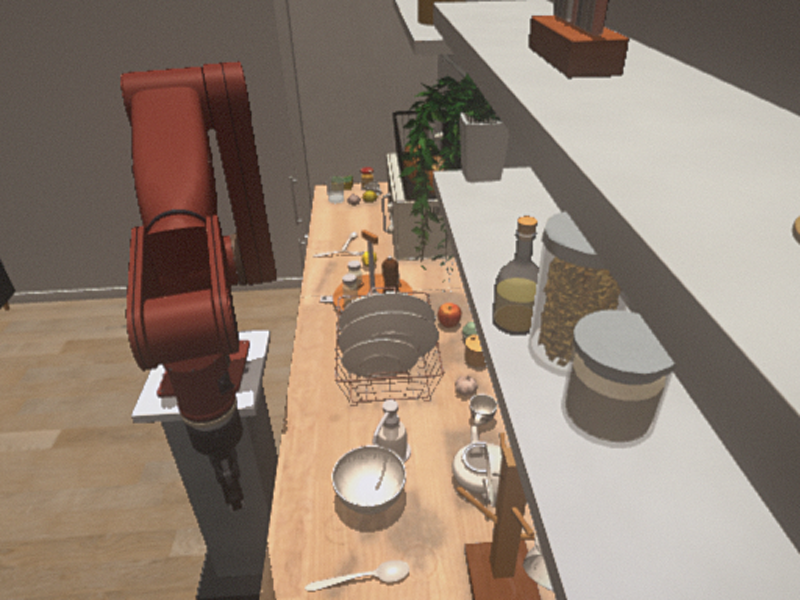

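View pics/top0.png

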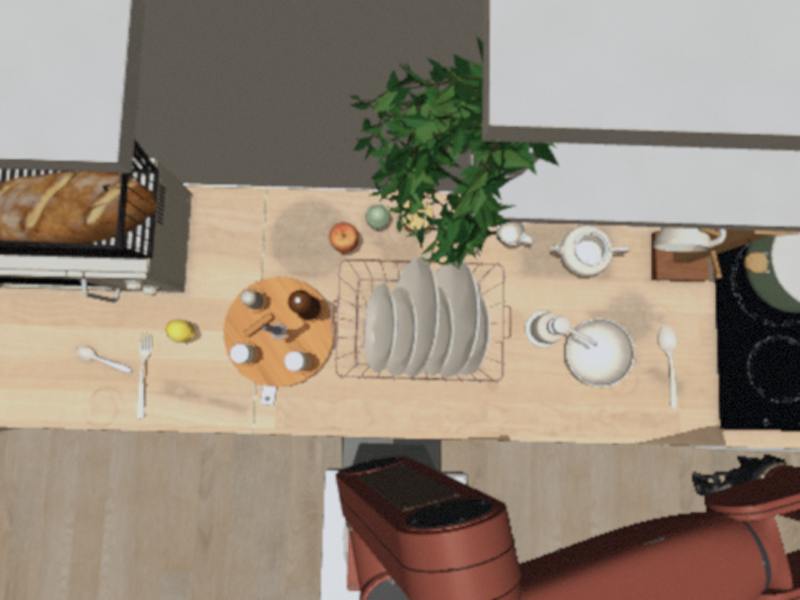

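The top view shows the carousel centred near (278,331), with its handle at about (259,323), the mill at (303,303) and the tab at (268,396). The pump is near (557,326) and the bowl at (600,352). I'll enlarge both areas.

```bash
cat > h.py <<'E'
import numpy as np,cv2
def load(n,i=0): return np.load(f"{n}{i}.npz")
def px(z,u,v,d=None):
    K,T=z["K"],z["T"]
    if d is None: d=np.median(z["d"][int(v)-1:int(v)+2,int(u)-1:int(u)+2])
    c=np.linalg.inv(K)@[u,v,1]*d
    return (T@np.r_[c,1])[:3]
def atz(z,u,v,h):
    K,T=z["K"],z["T"]
    r=T[:3,:3]@np.linalg.inv(K)@[u,v,1]; o=T[:3,3]
    return o+r*(h-o[2])/r[2]
def crop(z,u0,v0,u1,v1,s,fn):
    im=cv2.resize(z["p"][v0:v1,u0:u1,::-1],None,fx=s,fy=s,interpolation=cv2.INTER_CUBIC)
    for u in range(u0,u1):
        if u%10==0: cv2.putText(im,str(u),((u-u0)*s,10),0,.35,(0,0,255)); cv2.line(im,((u-u0)*s+s//2,12),((u-u0)*s+s//2,18),(0,0,255))
    for v in range(v0,v1):
        if v%10==0: cv2.putText(im,str(v),(0,(v-v0)*s+s//2+4),0,.35,(0,0,255)); cv2.line(im,(24,(v-v0)*s+s//2),(30,(v-v0)*s+s//2),(0,0,255))
    cv2.imwrite(fn,im)
E
python3 - <<'E'
from h import *
t=load("top");s=load("side")
crop(t,138,170,218,265,6,"pics/t_car.png");crop(t,330,190,410,255,8,"pics/t_pump.png")
crop(s,200,140,280,200,8,"pics/s_car.png");crop(s,205,250,275,330,7,"pics/s_pump.png")
E
```

```text
(no output)
```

View pics/t_car.png

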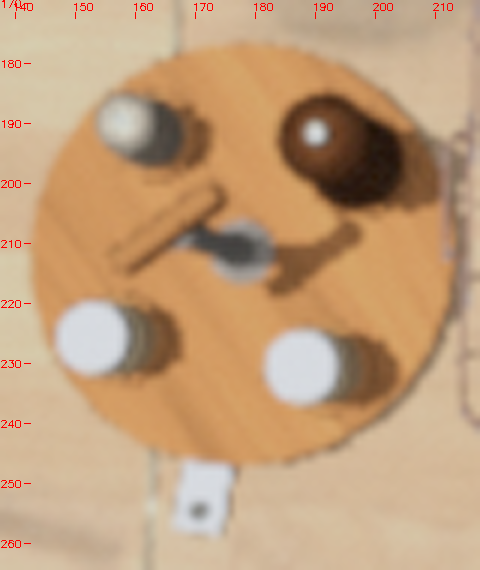

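View pics/t_pump.png

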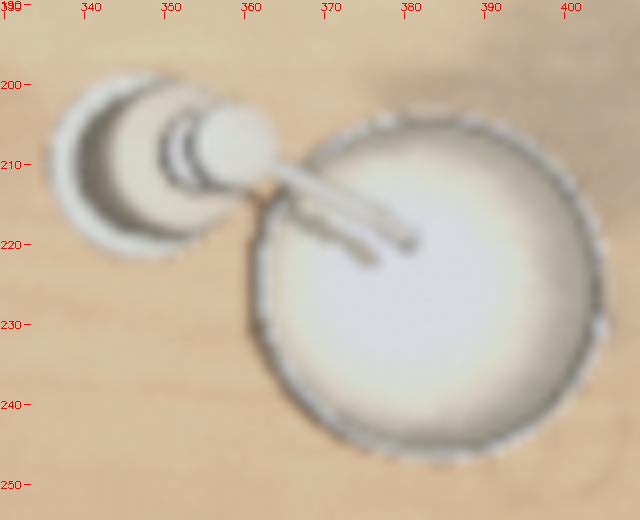

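View pics/s_pump.png

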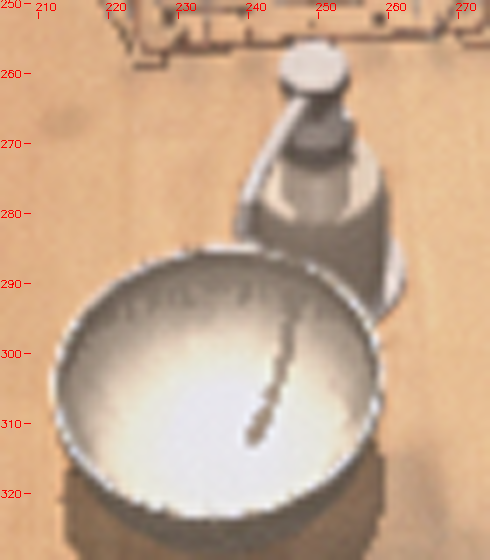

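View pics/s_car.png

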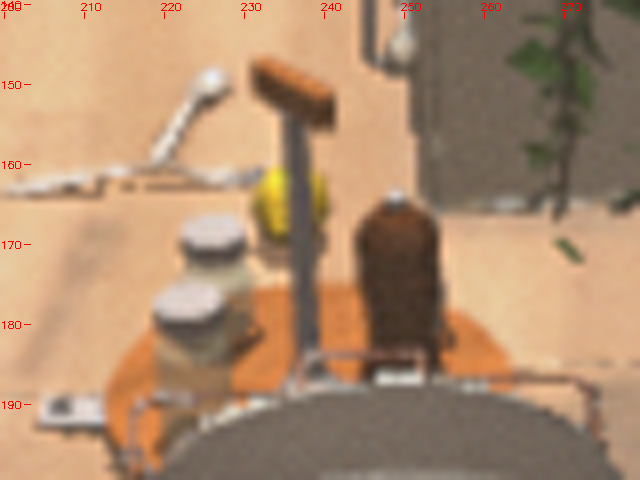

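Run:
```python
from h import *
from scipy.optimize import least_squares
t=load("top");s=load("side"); f=lambda a:np.round(a,4)
print("cap top",f(px(t,358,207.5)),f(atz(t,358,207.5,.146)),"side",f(px(s,249,259)),f(atz(s,249,259.5,.146)))
print("spout tip",f(px(t,380,219)),f(atz(t,380,219,.14)))
print("disc c",f(atz(t,178.3,212,.025)), f(px(t,178,225)))
# refine disc from orange mask edge
print("mill",f(px(t,189,191.5)),f(atz(t,189,191.5,.196)),"side",f(atz(s,248.7,164.5,.196)))
print("bar c",f(px(t,165,207)),f(atz(t,165,207,.238)),"ends",f(atz(t,157.5,212.5,.238)),f(atz(t,172.3,201.5,.238)),"side",f(atz(s,235.5,150,.238)))
print("stud",f(px(t,169.5,254.5)),f(atz(t,169.5,254.5,.008)),"side",f(atz(s,207,190.3,.008)))
print("tab end L,R corners",f(atz(t,165.5,257.3,.005)),f(atz(t,173.5,258.5,.005)))
for n,u,v,h in [("shaker",157,190,.115),("j1",153,226,.1),("j2",187,231,.1)]: print(n,f(px(t,u,v)))
# depths: obstacles higher than .1 near path (map)
d=t["d"];vv,uu=np.mgrid[0:384:1,0:512:1]
P=np.stack([(uu-t["K"][0,2])/t["K"][0,0]*d,(vv-t["K"][1,2])/t["K"][1,1]*d,d,np.ones_like(d)],-1)@t["T"].T
for x0 in np.arange(.15,.85,.1):
  print("x%.2f"%x0,[ (round(y0,1),round(float(P[...,2][(d>0)&(abs(P[...,0]-x0-.05)<.05)&(abs(P[...,1]-y0)<.05)].max(initial=-1)),2)) for y0 in np.arange(-.6,.81,.1)])
```

```text
cap top [ 0.4789 -0.3235  0.1448] [ 0.4788 -0.3231  0.146 ] side [ 0.4789 -0.3326  0.1471] [ 0.4788 -0.3337  0.146 ]
spout tip [ 0.4442 -0.3964  0.1389] [ 0.4441 -0.396   0.14  ]
disc c [0.4542 0.2759 0.025 ] [0.4085 0.2743 0.0268]
mill [0.5108 0.2165 0.1843] [0.5096 0.2146 0.196 ] side [0.508  0.1979 0.196 ]
bar c [0.457  0.2767 0.2377] [0.457  0.2766 0.238 ] ends [0.4401 0.2978 0.238 ] [0.4739 0.256  0.238 ] side [0.4538 0.26   0.238 ]
stud [0.3046 0.3024 0.0085] [0.3046 0.3025 0.008 ] side [0.3036 0.2946 0.008 ]
tab end L,R corners [0.2943 0.3167 0.005 ] [0.2909 0.2883 0.005 ]
shaker [0.52   0.3328 0.116 ]
j1 [0.4017 0.3427 0.1017]
j2 [0.3884 0.226  0.1269]
x0.15 [(np.float64(-0.6), 0.51), (np.float64(-0.5), 0.63), (np.float64(-0.4), 0.67), (np.float64(-0.3), 0.7), (np.float64(-0.2), 0.73), (np.float64(-0.1), 0.78), (np.float64(-0.0), 0.78), (np.float64(0.1), 0.59), (np.float64(0.2), 0.01), (np.float64(0.3), 0.01), (np.float64(0.4), 0.01), (np.float64(0.5), 0.01), (np.float64(0.6), 0.01), (np.float64(0.7), 0.01), (np.float64(0.8), 0.01)]
x0.25 [(np.float64(-0.6), 0.44), (np.float6
[... 1584 characters left out ...]
 0.56), (np.float64(-0.3), 0.86), (np.float64(-0.2), 0.86), (np.float64(-0.1), 0.86), (np.float64(-0.0), 0.86), (np.float64(0.1), 0.68), (np.float64(0.2), 0.07), (np.float64(0.3), 0.74), (np.float64(0.4), 0.74), (np.float64(0.5), 0.74), (np.float64(0.6), 0.35), (np.float64(0.7), 0.35), (np.float64(0.8), 0.25)]
x0.75 [(np.float64(-0.6), -1.0), (np.float64(-0.5), -1.0), (np.float64(-0.4), -1.0), (np.float64(-0.3), -1.0), (np.float64(-0.2), -1.0), (np.float64(-0.1), 0.73), (np.float64(-0.0), 0.73), (np.float64(0.1), 0.72), (np.float64(0.2), 0.72), (np.float64(0.3), 0.74), (np.float64(0.4), 0.74), (np.float64(0.5), 0.74), (np.float64(0.6), 0.18), (np.float64(0.7), -1.0), (np.float64(0.8), -1.0)]
```

Top-view measurements are self-consistent: cap at z 0.145, tab end 164 mm and mill 83 mm from the axis. The side view disagrees by about 1 cm in y. I'll move above the pump with the fingers shut and check both cameras against the tool itself.

Run:
```python
from plant import *
from h import *
q0=observe()['q']
for yaw in(1.126,1.126-np.pi,.35,.35-np.pi,3.49):
    print(yaw,inverse_kinematics([.479,-.3235,.24],[0,np.pi/2,yaw]))
c=[.457,.2768]
for yaw in np.deg2rad([-51+0,129]): print("car",yaw,inverse_kinematics([*c,.30],[0,np.pi/2,yaw]))
gripper_to(0)
movep([.46,-.33,.24],[0,np.pi/2,1.126])
move_l([.479,-.3235,.20],feed=.1)
hold(.3)
o=observe();print(o['time_s'],o['eef_pos'],o['opening'],o['ft_force'],o['q'])
for n in("side","top"):
    p,d=get_image(n);k=get_calibration(n); np.savez(f"{n}1.npz",p=p,d=d,K=k["intrinsics"],T=k["world_from_camera"])
t=load("top",1);s=load("side",1)
crop(t,320,180,410,255,8,"pics/t1.png");crop(s,205,220,285,320,6,"pics/s1.png")
for z in(t,s):
    c=np.linalg.inv(z["T"])@np.r_[o['eef_pos'],1];print("tip px",(z["K"]@c[:3]/c[2])[:2])
```

```text
1.126 None
-2.0155926535897932 [-7.30407512e-01  1.03031813e-01  1.64212059e+00 -4.44089210e-16
  1.39644025e+00 -2.85611186e-01]
0.35 [-0.73040751  0.10303181  1.64212059  0.          1.39644025 -2.65120384]
-2.791592653589793 [-7.30407512e-01  1.03031813e-01  1.64212059e+00 -4.44089210e-16
  1.39644025e+00  4.90388814e-01]
3.49 [-7.30407512e-01  1.03031813e-01  1.64212059e+00 -4.44089210e-16
  1.39644025e+00  4.91981468e-01]
car -0.8901179185171081 [ 3.96945692e-01 -3.53606685e-02  1.67240527e+00 -4.44089210e-16
  1.50454805e+00 -2.83732716e-01]
car 2.251474735072685 NoneTraceback (most recent call last):
  File "<stdin>", line 9, in <module>
plant.Unreachable: the arm cannot take that pose within its joint ranges
```

Run:
```python
from plant import *
from h import *
Y=-2.0156
movep([.46,-.33,.24],[0,np.pi/2,Y])
move_l([.479,-.3235,.20],feed=.1)
hold(.3)
o=observe();print(o['time_s'],o['eef_pos'],o['opening'],o['ft_force'],o['q'])
for n in("side","top"):
    p,d=get_image(n);k=get_calibration(n); np.savez(f"{n}1.npz",p=p,d=d,K=k["intrinsics"],T=k["world_from_camera"])
t=load("top",1);s=load("side",1)
crop(t,320,180,410,255,8,"pics/t1.png");crop(s,205,220,285,320,6,"pics/s1.png")
for z in(t,s):
    c=np.linalg.inv(z["T"])@np.r_[o['eef_pos'],1];print("tip px",(z["K"]@c[:3]/c[2])[:2])
```

```text
3.1 [ 0.47917624 -0.32378866  0.20069191] 0.0001624090767177896 [ 0.14563854 -1.16118895 -0.37395632] [-7.30565303e-01  1.32106953e-01  1.68530673e+00 -2.17168816e-05
  1.32299101e+00 -2.85601328e-01]
tip px [363.5047904  206.18553832]
tip px [248.42201184 244.99583181]
```

View pics/s1.png

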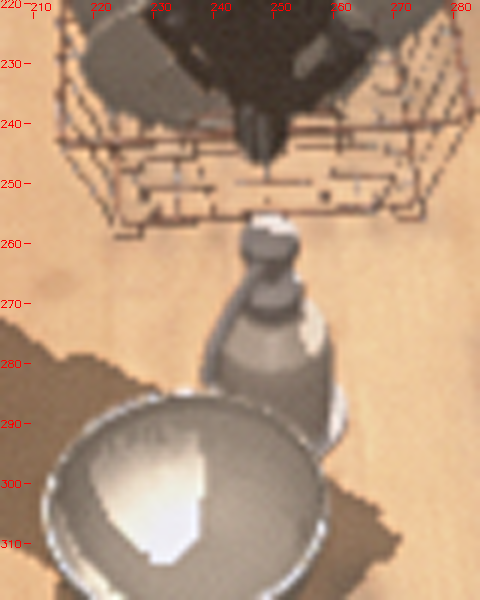

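View pics/t1.png

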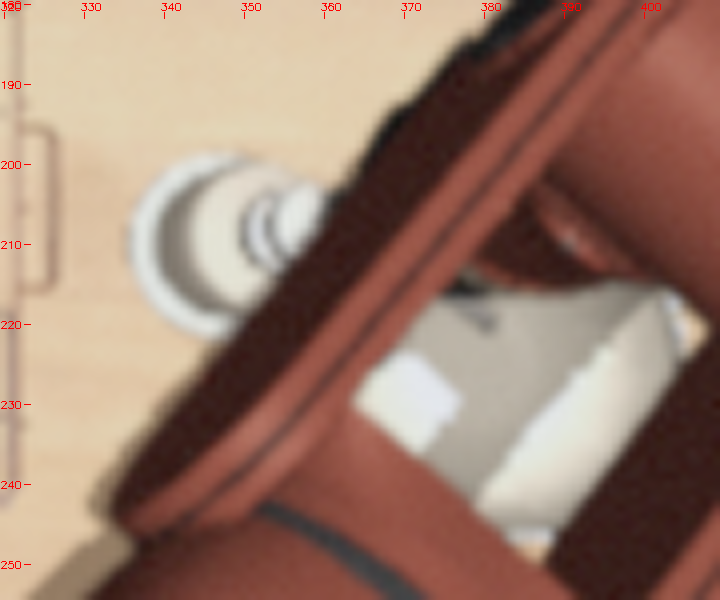

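The fingertip appears at side pixel (247.5,246), against (248,245) predicted. The cap's top ellipse is centred near (248.5,257.5); I had read it about 2 px low, so the side camera now agrees with the top one. Pressing.

Run:
```python
from plant import *
from h import *
def st(m):
    o=observe();print(m,round(o['time_s'],2),np.round(o['eef_pos'],4),np.round(o['ft_force'],2),round(o['opening'],4))
s=load("side",1);print(atz(s,248.6,257.5,.146))
move_l([.479,-.3235,.155],feed=.08);st("a")
for z in(.146,.143,.140,.137,.134,.132,.130):
    r=move_l([.479,-.3235,z],feed=.03,max_force=16);st(f"{z} {r}")
    if r: break
```

```text
[ 0.4779559  -0.32442509  0.146     ]
a 3.91 [ 0.4791 -0.3236  0.1549] [0.54 0.31 0.21] 0.0001
0.146 False 4.36 [ 0.479  -0.3235  0.1461] [ 0.02 -0.91  1.16] -0.0002
0.143 False 4.61 [ 0.4793 -0.3237  0.1433] [ 0.42 -0.72  2.66] 0.0
0.14 False 4.86 [ 0.4793 -0.3238  0.1403] [ 0.18 -0.28  4.  ] -0.0
0.137 False 5.11 [ 0.4793 -0.3238  0.1374] [0.61 0.51 6.77] 0.0002
0.134 False 5.36 [ 0.4793 -0.3238  0.1346] [ 0.12 -0.45  6.57] -0.0001
0.132 False 5.61 [ 0.4794 -0.3238  0.134 ] [-3.18  2.12 13.59] -0.0002
0.13 False 5.86 [ 0.4795 -0.3239  0.1338] [-6.72  5.85 23.02] 0.0
```

The cap bottomed out at z 0.134 with 23 N. Next I'll release it, check that it has come up, and retract.

Run:
```python
from plant import *
from h import *
def st(m):
    o=observe();print(m,round(o['time_s'],2),np.round(o['eef_pos'],4),np.round(o['ft_force'],2),round(o['opening'],4))
move_l([.479,-.3235,.15],feed=.03);st("up")
move_l([.479,-.3235,.24],feed=.12);st("up2")
Y=-2.0156
move_l([.36,-.22,.36],feed=.2);st("retr")
for y in(-.2,0,.2):print(inverse_kinematics([np.sqrt(.4**2-y*y),y,.36],[0,np.pi/2,-.89]))
p,d=get_image("side");k=get_calibration("side"); np.savez("side2.npz",p=p,d=d,K=k["intrinsics"],T=k["world_from_camera"])
crop(load("side",2),205,220,285,320,6,"pics/s2.png")
```

```text
up 6.67 [ 0.4785 -0.3231  0.1492] [0.05 0.07 0.1 ] 0.0002
up2 7.58 [ 0.4786 -0.3231  0.239 ] [ 0.59 -0.35 -0.76] -0.0
retr 8.72 [ 0.3601 -0.2201  0.359 ] [0.25 0.   0.48] 0.0001
[-7.21385818e-01 -3.93961973e-01  1.86441321e+00 -4.44089210e-16
  1.67114141e+00 -1.40218214e+00]
[-1.97787042e-01 -3.93961973e-01  1.86441321e+00 -4.44089210e-16
  1.67114141e+00 -8.78583369e-01]
[ 3.25811734e-01 -3.93961973e-01  1.86441321e+00 -4.44089210e-16
  1.67114141e+00 -3.54984593e-01]
```

View pics/s2.png

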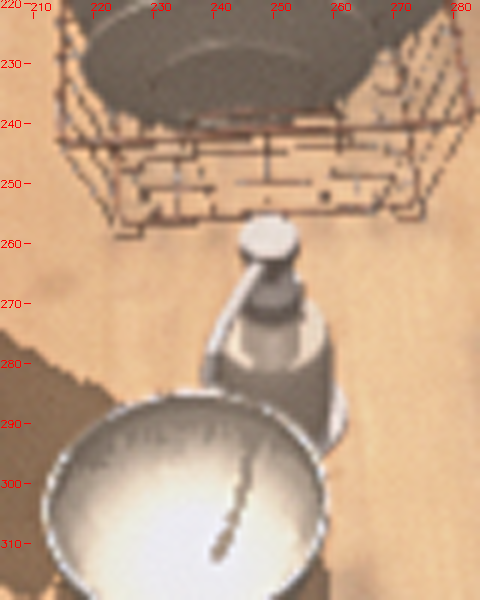

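The cap is back up (top edge at row 255, as before) and the bowl hasn't moved. Next I'll refine the bar, mill and tab geometry from the first top picture.

Run:
```python
from h import *
t=load("top");s=load("side")
d=t["d"];vv,uu=np.mgrid[0:384,0:512]
P=(np.stack([(uu-t["K"][0,2])/t["K"][0,0]*d,(vv-t["K"][1,2])/t["K"][1,1]*d,d,np.ones_like(d)],-1)@t["T"].T)[...,:3]
m=(P[...,2]>.22)&(P[...,2]<.25)&(abs(P[...,0]-.457)<.06)&(abs(P[...,1]-.277)<.06)
Q=P[m];print("bar n",m.sum(),Q.mean(0)); (c,wh,a)=cv2.minAreaRect((Q[:,:2]*1000).astype(np.float32));print(c,wh,a)
w=np.linalg.svd(Q[:,:2]-Q[:,:2].mean(0))[2][0];print("bar ang",np.rad2deg(np.arctan2(w[1],w[0])))
# disc: orange pixels projected to z=.025 -> hull circle
hsv=cv2.cvtColor(t["p"],cv2.COLOR_RGB2HSV)
m=((hsv[...,1]>95)&(abs(P[...,2]-.025)<.006)&(abs(P[...,0]-.454)<.16)&(abs(P[...,1]-.276)<.16)).astype(np.uint8)
m=cv2.morphologyEx(m,cv2.MORPH_OPEN,np.ones((3,3)))
ys,xs=np.nonzero(m);A=np.array([atz(t,u,v,.025)[:2] for u,v in zip(xs,ys)])
print("disc",cv2.minEnclosingCircle((A*1000).astype(np.float32)))
# mill top points
m=(P[...,2]>.12)&(P[...,2]<.205)&(np.hypot(P[...,0]-.51,P[...,1]-.215)<.04)
Q=P[m];print("mill",Q.mean(0),Q[Q[:,2]>.17].mean(0),m.sum())
# tab: z<.02 greyish
m=(hsv[...,1]<60)&(abs(P[...,0]-.305)<.03)&(abs(P[...,1]-.302)<.03)&(P[...,2]>.003)
ys,xs=np.nonzero(m);A=np.array([atz(t,u,v,.005) for u,v in zip(xs,ys)]);print("tab",m.sum(),A.mean(0),cv2.minAreaRect((A[:,:2]*1000).astype(np.float32)))
```

```text
bar n 114 [0.4544129  0.27383065 0.23592102]
(454.80755615234375, 274.794677734375) (13.852642059326172, 61.963130950927734) 39.18375778198242
bar ang 129.29144695754303
disc ((453.9169921875, 275.6430358886719), 124.54429626464844)
mill [0.50577352 0.20704727 0.17707855] [0.50681664 0.20826745 0.18057528] 205
tab 118 [0.30909006 0.29730278 0.005     ] ((307.1731262207031, 305.69329833984375), (50.72616958618164, 53.55027389526367), 86.40950012207031)
```

Run:
```python
from plant import *
from h import *
def st(m):
    o=observe();print(m,round(o['time_s'],2),np.round(o['eef_pos'],4),np.round(o['ft_force'],2),round(o['opening'],4),np.round(o['q'],3))
Y=np.deg2rad(-50.7)
movep([.36,.17,.36],[0,np.pi/2,Y]);st("w")
gripper_to(.05,30)
move_l([.4545,.275,.28],feed=.2);st("above")
for n in("side","top"):
    p,d=get_image(n);k=get_calibration(n); np.savez(f"{n}3.npz",p=p,d=d,K=k["intrinsics"],T=k["world_from_camera"])
crop(load("side",3),200,120,280,200,7,"pics/s3.png");crop(load("top",3),130,160,230,265,5,"pics/t3.png")
```

```text
w 10.22 [0.3603 0.1694 0.3598] [ 0.12 -0.71  0.14] 0.0002 [ 0.241 -0.398  1.868 -0.     1.672 -0.443]
above 11.71 [0.4543 0.2748 0.2804] [-0.02 -0.22 -0.44] 0.05 [ 0.396 -0.035  1.708 -0.     1.468 -0.29 ]
```

View pics/s3.png

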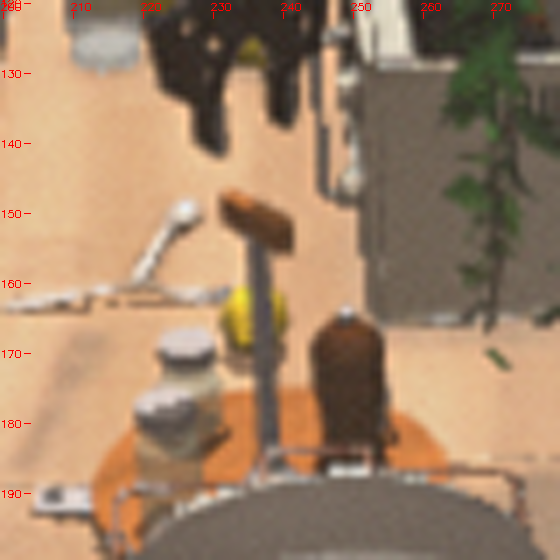

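View pics/t3.png

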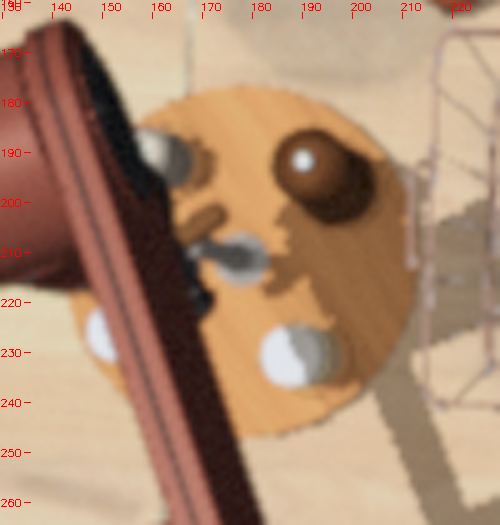

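The fingertips at (229,141) and (239,137) straddle the bar, whose centre is at (235,150). Descending and gripping.

Run:
```python
from plant import *
from h import *
def st(m):
    o=observe();print(m,round(o['time_s'],2),np.round(o['eef_pos'],4),np.round(o['ft_force'],2),np.round(o['torque'],2),round(o['opening'],4),np.round(o['q'],3))
print(move_l([.4545,.275,.207],feed=.08,max_force=8));st("down")
gripper_to(.022);st("near")
gripper_to(0.0,30);st("grip")
hold(.2);st("h")
p,d=get_image("side");k=get_calibration("side"); np.savez("side4.npz",p=p,d=d,K=k["intrinsics"],T=k["world_from_camera"])
crop(load("side",4),200,120,280,200,7,"pics/s4.png")
```

```text
False
down 12.88 [0.4549 0.2752 0.2077] [ 1.1   0.55 -0.05] [ 0.02  0.02 -0.05] 0.0501 [ 0.396  0.014  1.796 -0.     1.33  -0.29 ]
near 13.26 [0.4552 0.2754 0.2077] [2.36 2.29 0.05] [ 0.33 -0.4  -0.01] 0.0217 [ 0.396  0.014  1.796  0.     1.329 -0.29 ]
grip 13.47 [0.4559 0.276  0.208 ] [ 4.94  4.41 -0.31] [ 0.74 -0.8   0.02] 0.0179 [ 3.960e-01  1.400e-02  1.796e+00  1.000e-03  1.327e+00 -2.900e-01]
h 13.68 [0.4559 0.276  0.208 ] [4.17 4.53 0.35] [ 0.75 -0.77  0.01] 0.0179 [ 3.960e-01  1.400e-02  1.796e+00  1.000e-03  1.327e+00 -2.900e-01]
```

View pics/s4.png

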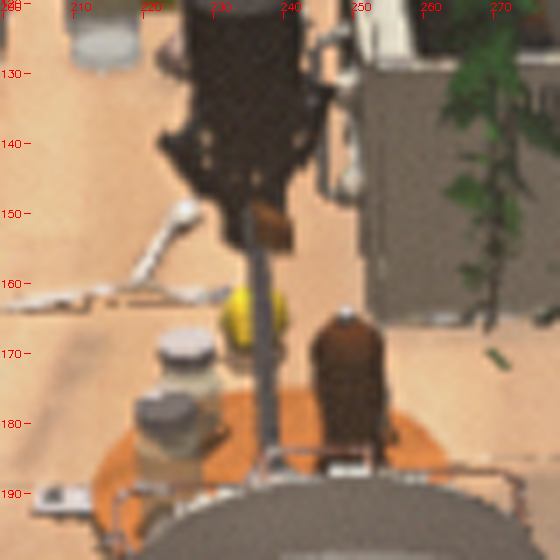

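The opening of 17.9 mm is more than the 14 mm bar. Either the tips are catching the post below the bar, or the bar is skewed in the jaws. I'll regrip higher and re-centre.

Run:
```python
from plant import *
from h import *
def st(m):
    o=observe();print(m,round(o['time_s'],2),np.round(o['eef_pos'],4),np.round(o['ft_force'],2),np.round(o['torque'],2),round(o['opening'],4),np.round(o['q'],3))
gripper_to(.04);st("open")
move_l([.4563,.2764,.2165],feed=.05);st("up")
gripper_to(.0,40);st("grip")
hold(.3);st("h")
```

```text
open 14.07 [0.4542 0.2748 0.2067] [-0.28  0.41  0.37] [ 0.02 -0.01  0.03] 0.0399 [ 0.396  0.015  1.798 -0.     1.33  -0.29 ]
up 14.41 [0.4568 0.2766 0.2173] [-0.64 -0.26  0.02] [ 0.02 -0.03  0.04] 0.0396 [ 0.397  0.012  1.78  -0.     1.348 -0.289]
grip 14.76 [0.4559 0.2762 0.2165] [-2.78 -1.17  3.03] [-0.27  0.34 -0.01] 0.0132 [ 0.397  0.012  1.782 -0.     1.349 -0.289]
h 15.06 [0.4559 0.2762 0.2165] [-3.69 -3.42  3.96] [-0.45  0.68  0.01] 0.013 [ 0.397  0.012  1.782 -0.     1.349 -0.289]
```

The opening is now 13 mm, so the bar is properly gripped. Turning with the last joint only.

Run:
```python
from plant import *
from h import *
def st(m):
    o=observe();print(m,round(o['time_s'],2),np.round(o['eef_pos'],4),np.round(o['ft_force'],2),np.round(o['torque'],2),round(o['opening'],4),np.round(o['q'][5],3));return o
qc=inverse_kinematics([.4558,.276,.2165],[0,np.pi/2,np.deg2rad(-50.7)]);print(qc)
q6=qc[5]
for i in range(1,9):
    q=qc.copy();q[5]=q6+np.deg2rad(139.3)*i/8
    set_joints(q);o=st(i)
    if np.linalg.norm(o['ft_force'])>25: print("stop");break
for n in("side","top"):
    p,d=get_image(n);k=get_calibration(n); np.savez(f"{n}5.npz",p=p,d=d,K=k["intrinsics"],T=k["world_from_camera"])
crop(load("side",5),195,120,275,200,7,"pics/s5.png");crop(load("top",5),130,160,230,265,5,"pics/t5.png")
```

```text
[ 3.96426051e-01  1.09018880e-02  1.78298195e+00 -4.44089210e-16
  1.34770881e+00 -2.89488345e-01]
1 15.45 [0.4563 0.2763 0.2165] [1.37 1.06 0.48] [ 0.1  -0.13  0.01] 0.0131 0.01
2 15.84 [0.4567 0.2764 0.2165] [ 5.12  2.77 -2.33] [ 0.33 -0.63  0.04] 0.0131 0.312
3 16.23 [0.457  0.2764 0.2165] [ 6.3   2.46 -3.57] [ 0.39 -0.9  -0.02] 0.0131 0.616
4 16.62 [0.4574 0.2763 0.2165] [ 8.79  3.   -4.27] [ 0.41 -1.09  0.06] 0.0129 0.92
5 17.02 [0.4577 0.276  0.2165] [ 9.25  2.47 -3.84] [ 0.24 -1.31 -0.03] 0.0132 1.224
6 17.41 [0.458  0.2757 0.2165] [10.77  0.5  -4.96] [ 0.11 -1.44  0.03] 0.013 1.528
7 17.8 [0.4581 0.2753 0.2165] [11.95 -1.16 -4.66] [-0.04 -1.42  0.  ] 0.0133 1.832
8 18.19 [0.458  0.2749 0.2165] [10.17 -2.95 -4.31] [-0.34 -1.45  0.05] 0.0127 2.135
```

View pics/s5.png

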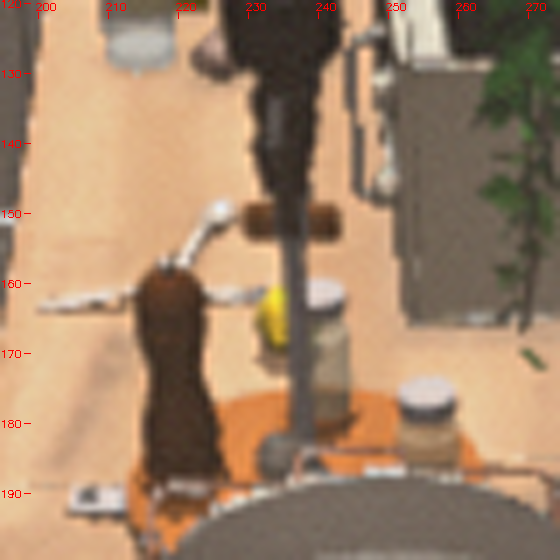

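View pics/t5.png

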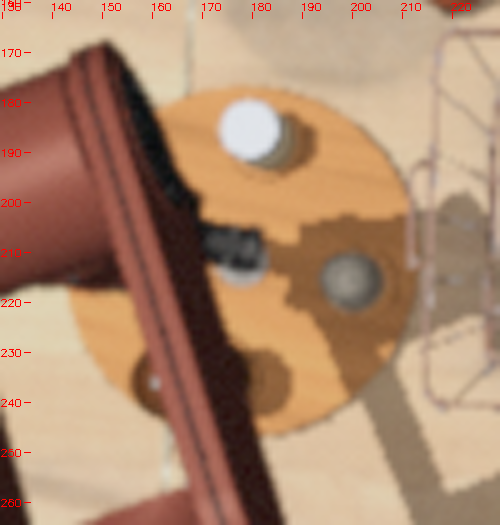

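The top view shows the mill knob at (159.5,235.5), a jar lid at (178,185) and the shaker dome at (198,215). In the side view the mill's tip is near (218,158). I'll measure the alignment from these.

Run:
```python
from h import *
t=load("top");t5=load("top",5);s5=load("side",5);s=load("side")
crop(t5,140,170,215,262,8,"pics/t5b.png")
ang=lambda p,c:np.rad2deg(np.arctan2(p[1]-c[1],p[0]-c[0]))
st=atz(t,169.5,254.5,.006);te=atz(t,169.7,258,.005)
for c in([.4539,.2756],[.4548,.2750],[.456,.2757]):
    print(c,"stud",ang(st,c),"tabend",ang(te,c))
    for n,a,b,h in[("mill",(189,191.5),(159.5,235.5),.196),("mill-side",(248.7,164),(218,157.5),.196)]:
        A,B=(t,t5) if n=="mill" else (s,s5)
        p=atz(A,*a,h);q=atz(B,*b,h);print(n,p,q,ang(p,c),ang(q,c),(ang(q,c)-ang(p,c)+180)%360-180,np.hypot(*(q[:2]-c)),np.hypot(*(p[:2]-c)))
    for n,a,b,h in[("j1",(152.3,226),(178,185.3),.1),("shk",(156.5,190),(198,215.5),.115)]:
        p=atz(t,*a,h);q=atz(t5,*b,h);print(n,ang(p,c),ang(q,c),(ang(q,c)-ang(p,c)+180)%360-180)
```

```text
[0.4539, 0.2756] stud 169.646667626231 tabend 170.80608999902694
mill [0.50955139 0.21463522 0.196     ] [0.37242216 0.29791823 0.196     ] -47.60877021260744 164.68140889130623 -147.70982089608634 0.08447923520712827 0.08254563321966446
mill-side [0.50828007 0.20228147 0.196     ] [0.37234003 0.27607262 0.196     ] -53.43581178422185 179.66799170872497 -126.89619650705322 0.08156134119033365 0.09128416420905845
j1 126.77042849619149 -5.402682966073407 -132.1731114622649
shk 41.749255052110286 -99.75473854495361 -141.5039935970639
[0.4548, 0.275] stud 169.48608180964698 tabend 170.65008537573877
mill [0.50955139 0.21463522 0.196     ] [0.37242216 0.29791823 0.196     ] -47.79169619199592 164.45296906334292 -147.75533474466113 0.0855064510075694 0.08149614302914597
mill-side [0.50828007 0.20228147 0.196     ] [0.37234003 0.27607262 0.196     ] -53.66776923970195 179.2547548768649 -127.07747588343318 0.0824669477128483 0.09026683927098954
j1 127.0052933525295 -5.057751350743398 -132.0630447032729
shk 42.427522893660914 -100.44509495880524 -142.87261785246616
[0.456, 0.2757] stud 169.82375662934274 tabend 170.95616130549243
mill [0.50955139 0.21463522 0.196     ] [0.37242216 0.29791823 0.196     ] -48.75052557507525 165.11287565297872 -146.13659877194607 0.08648065936484708 0.0812198171468526
mill-side [0.50828007 0.20228147 0.196     ] [0.37234003 0.27607262 0.196     ] -54.54598384473041 179.74481020753723 -125.70920594773236 0.08366080166633211 0.09013038351144377
j1 127.89922632731249 -5.605416328760739 -133.50464265607323
shk 42.620234899915864 -101.1724469294214 -143.79268182933725
```

View pics/t5b.png

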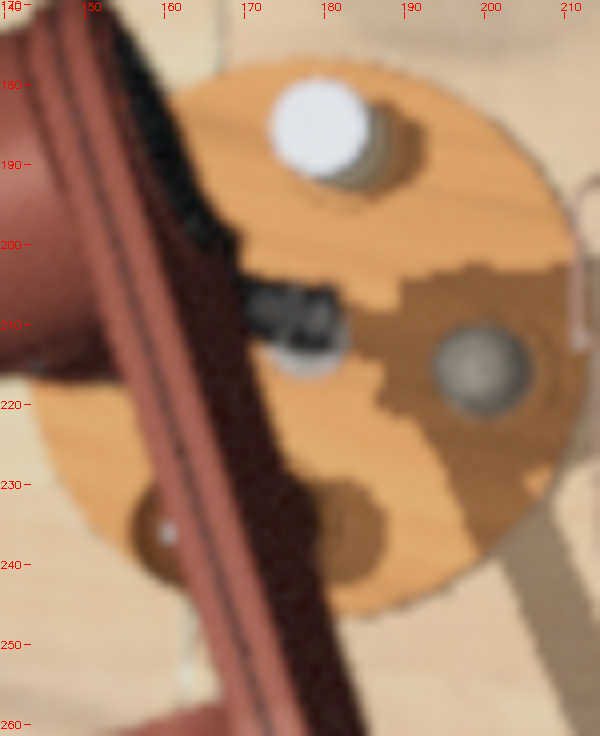

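Run:
```python
from h import *
ang=lambda p,c:np.rad2deg(np.arctan2(p[1]-c[1],p[0]-c[0]))
t=load("top");t5=load("top",5);s5=load("side",5);s=load("side")
# lid circles by Otsu on upscaled crop, centroid
def lid(z,u,v,r=9):
    S=8;im=z["p"][v-r:v+r+1,u-r:u+r+1]
    g=cv2.resize(cv2.cvtColor(im,cv2.COLOR_RGB2HSV),None,fx=S,fy=S,interpolation=cv2.INTER_LINEAR)
    m=((g[...,1]<40)&(g[...,2]>185)).astype(np.uint8)
    n,l,st,ce=cv2.connectedComponentsWithStats(m);i=1+np.argmax(st[1:,4])
    c=cv2.findContours((l==i).astype(np.uint8),0,2)[0][0];(x,y),rr=cv2.minEnclosingCircle(c)
    U,V=u-r+(x+.5)/S-.5,v-r+(y+.5)/S-.5
    return U,V,rr/S,px(z,U,V)
a=lid(t,152,226);b=lid(t5,179,185);print("j1",a,b)
c0=np.array([.4539,.2756])
for c in(c0,c0+[.001,0],c0+[.002,0]):
  h=(a[3][2]+b[3][2])/2
  A=atz(t,a[0],a[1],h);B=atz(t5,b[0],b[1],h);print(c,ang(A,c),ang(B,c),(ang(B,c)-ang(A,c)),np.hypot(*(A[:2]-c)),np.hypot(*(B[:2]-c)))
# bar in side view
e0,e1=atz(s5,229.3,149.8,.237),atz(s5,242.7,150,.237);print("bar side now",e0,e1,ang(e0,e1))
# tab fit: tab pixels by low saturation, bright, at z .006
im=t["p"][240:264,158:184];g=cv2.resize(cv2.cvtColor(im,cv2.COLOR_RGB2HSV),None,fx=8,fy=8,interpolation=cv2.INTER_LINEAR)
m=((g[...,1]<45)&(g[...,2]>150)).astype(np.uint8);m=cv2.morphologyEx(m,cv2.MORPH_CLOSE,np.ones((15,15)))
n,l,st,ce=cv2.connectedComponentsWithStats(m);i=1+np.argmax(st[1:,4]);print(st[i],ce[i])
cn=cv2.findContours((l==i).astype(np.uint8),0,1)[0][0][:,0]
Q=np.array([atz(t,158+(x+.5)/8-.5,240+(y+.5)/8-.5,.006)[:2] for x,y in cn])
R=cv2.minAreaRect((Q*1000).astype(np.float32));print(R)
cv2.imwrite("pics/tab.png",np.hstack([cv2.resize(im[...,::-1],None,fx=8,fy=8,interpolation=cv2.INTER_CUBIC),cv2.cvtColor((l==i).astype(np.uint8)*255,cv2.COLOR_GRAY2BGR)]))
```

```text
j1 (152.75689792633057, 225.61758041381836, 6.2130842208862305, array([0.40297425, 0.34394228, 0.10041411])) (179.49715900421143, 185.49431800842285, 6.023613929748535, array([0.53882746, 0.26204331, 0.1022742 ]))
[0.4539 0.2756] 126.79186058810589 -8.9449304235677 -135.7367910116736 0.08505061260621928 0.086088299201609
[0.4549 0.2756] 127.32755611817396 -9.049614098525833 -136.3771702166998 0.08565326615155745 0.08510060300245592
[0.4559 0.2756] 127.85572062529609 -9.156755903037574 -137.01247652833365 0.08626330216358455 0.08411319755744319
bar side now [0.42617074 0.26690893 0.237     ] [0.48581122 0.25843565 0.237     ] 171.91394468186715
[  64   54   90  107 7485] [108.81376086 106.37114228]
((310.6201171875, 297.39324951171875), (35.120849609375, 44.552459716796875), 82.42797088623047)
```

View pics/tab.png

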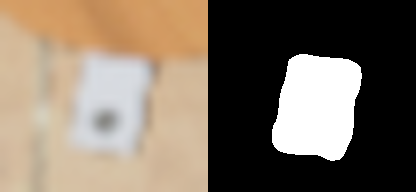

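The tool yaw fixes the bar, and so the mill, to about 170.4°. On the enlarged crop the stud is at u≈170.6; I had read it about 1 px low. I'll measure the tab more carefully and check the actual tool yaw.

Run:
```python
from plant import observe
from h import *
from scipy.optimize import least_squares
from scipy.spatial.transform import Rotation as Ro
ang=lambda p,c:np.rad2deg(np.arctan2(p[1]-c[1],p[0]-c[0]))
o=observe();R=Ro.from_euler('xyz',o['tcp_rot']).as_matrix();y=R[:,1];print("bar ang",np.rad2deg(np.arctan2(-y[0],y[1])), "tilt",R[:,0],o['time_s'])
t=load("top")
# stud centroid (dark blob)
g=cv2.cvtColor(t["p"],cv2.COLOR_RGB2GRAY).astype(float)
w=np.clip(170-g[252:258,168:174],0,None);vv,uu=np.mgrid[252:258,168:174];print(np.round(g[251:259,165:177]).astype(int))
u,v=(w*uu).sum()/w.sum(),(w*vv).sum()/w.sum();print("stud",u,v)
# disc edge: radial edge search
sat=cv2.GaussianBlur(cv2.cvtColor(t["p"],cv2.COLOR_RGB2HSV)[...,1].astype(np.float32),(0,0),.6)
K=t["K"];Ti=np.linalg.inv(t["T"])
def proj(X):
    c=Ti[:3,:3]@X+Ti[:3,3];return (K@c/c[2])[:2]
E=[]
rs=np.linspace(.105,.145,81)
for a in np.deg2rad(np.arange(0,360,3)):
    if 150<np.rad2deg(a)<190: continue
    uv=np.array([proj(np.array([.4545+r*np.cos(a),.2756+r*np.sin(a),.025])) for r in rs],np.float32)
    p=cv2.remap(sat,uv[:,0].copy(),uv[:,1].copy(),cv2.INTER_LINEAR)[:,0]
    gr=np.gradient(cv2.GaussianBlur(p.reshape(-1,1),(1,9),0)[:,0]);i=gr.argmin()
    if gr[i]<-3: E.append([.4545+rs[i]*np.cos(a),.2756+rs[i]*np.sin(a)])
E=np.array(E)
f=least_squares(lambda q:np.hypot(E[:,0]-q[0],E[:,1]-q[1])-q[2],[.4545,.2756,.125],loss='soft_l1',f_scale=.001);print(len(E),f.x)
s=atz(t,u,v,.006);print(s,ang(s,f.x),np.hypot(*(s[:2]-f.x[:2])))
for uu,vv in((170.6,258.2),(170.6,254.6)):print(ang(atz(t,uu,vv,.006),f.x))
```

```text
bar ang 170.32455910960778 tilt [ 0.00453199 -0.0013507  -0.99998882] 18.2917
[[189 192 201 214 218 218 218 218 218 216 203 182]
 [191 189 200 216 217 216 216 217 217 216 196 167]
 [193 186 196 215 211 199 194 203 216 216 193 162]
 [197 190 197 211 195 162 148 176 208 214 193 165]
 [197 195 203 210 189 147 145 176 208 214 193 165]
 [198 203 210 215 206 183 179 200 215 209 187 179]
 [198 203 209 213 215 210 208 215 215 201 181 191]
 [196 199 201 203 205 201 201 204 209 196 176 191]]
stud 170.60256410256412 254.6153846153846
95 [0.45511676 0.27656222 0.12438571]
[0.30418952 0.29899839 0.006     ] 171.54458395595108 0.15258575721377501
172.40003132563436
171.53726108880608
```

Tab direction comes out at about 171.5° and the bar is at 170.3°. There's plenty of time left, so I'll apply +1.2°, let go briefly and back off for a clear look from above.

Run:
```python
from plant import *
from h import *
def st(m):
    o=observe();print(m,round(o['time_s'],2),np.round(o['eef_pos'],4),np.round(o['ft_force'],2),np.round(o['torque'],2),round(o['opening'],4),np.round(o['q'][5],4));return o
Y=np.deg2rad(171.5-360)
q=inverse_kinematics([.457,.2757,.2165],[0,np.pi/2,Y]);print(q)
set_joints(q);st("corr")
gripper_to(.04);st("open")
move_l([.457,.2757,.275],feed=.12)
q2=observe()['q'].copy();q2[0]-=0.45;q2[1]-=.1
# retract toward base and right, high enough over jars/rack
move_l([.36,.10,.34],feed=.25);st("away")
for n in("side","top"):
    p,d=get_image(n);k=get_calibration(n); np.savez(f"{n}6.npz",p=p,d=d,K=k["intrinsics"],T=k["world_from_camera"])
crop(load("top",6),140,170,220,265,6,"pics/t6.png")
```

```text
[0.39502427 0.01303511 1.78082861 0.         1.34772893 2.11417358]
corr 18.54 [0.458  0.2749 0.2165] [ 6.92 -2.71 -2.63] [-0.32 -0.89  0.01] 0.0129 2.1091
open 18.92 [0.4567 0.2759 0.2165] [-0.64 -0.26  0.  ] [-0.07 -0.02  0.01] 0.04 2.1132
away 20.55 [0.36   0.1004 0.3393] [ 0.35  0.4  -0.06] [-0.02 -0.01 -0.01] 0.0403 1.7789
```

View pics/t6.png

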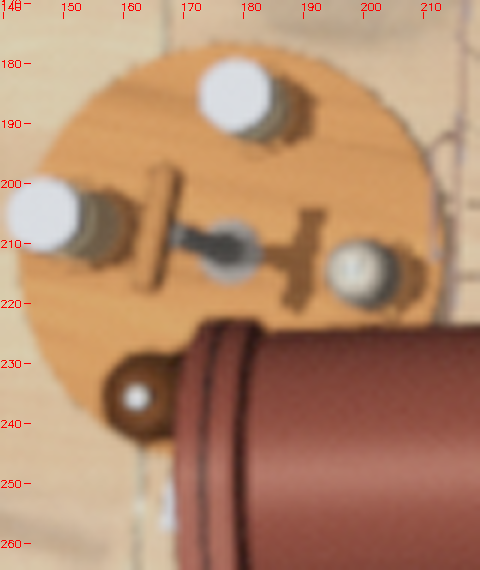

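Now the knob is unobstructed at (162.25,235.9), and the bar is in full view.

Run:
```python
from h import *
ang=lambda p,c:np.rad2deg(np.arctan2(p[1]-c[1],p[0]-c[0]))
for i in(0,6):
    t=load("top",i);d=t["d"];vv,uu=np.mgrid[0:384,0:512]
    P=(np.stack([(uu-t["K"][0,2])/t["K"][0,0]*d,(vv-t["K"][1,2])/t["K"][1,1]*d,d,np.ones_like(d)],-1)@t["T"].T)[...,:3]
    m=(P[...,2]>.22)&(P[...,2]<.25)&(abs(P[...,0]-.457)<.05)&(abs(P[...,1]-.277)<.05)
    Q=np.array([atz(t,u,v,.238)[:2] for v,u in zip(*np.nonzero(m))])
    r=cv2.minAreaRect((Q*1000).astype(np.float32));w=np.linalg.svd(Q-Q.mean(0))[2][0]
    print(len(Q),Q.mean(0),r,"bar",np.rad2deg(np.arctan2(w[1],w[0])))
    # knob: bright centroid
    u0,v0=((190,192),(162,236))[i==6]
    g=t["p"][v0-3:v0+4,u0-3:u0+4].min(2).astype(float);W=np.clip(g-90,0,None);V,U=np.mgrid[v0-3:v0+4,u0-3:u0+4]
    u,v=(W*U).sum()/W.sum(),(W*V).sum()/W.sum();k=atz(t,u,v,.195)
    for c in([.4551,.2766],[.4551,.2758],[.456,.2762]):print("knob",u,v,k[:2],ang(k,c),np.hypot(*(k[:2]-c)),"stud",ang([.30419,.299],c))
```

```text
114 [0.4542838 0.2733994] ((454.1203308105469, 273.480224609375), (15.566810607910156, 62.99494934082031), 39.15817642211914) bar 128.42141701140528
knob 190.11242603550295 191.66370808678502 [0.50924961 0.21134319] -50.31436640743004 0.08479758889727425 stud 171.55707027025912
knob 190.11242603550295 191.66370808678502 [0.50924961 0.21134319] -49.96667001790282 0.0841834912081292 stud 171.26011444451643
knob 190.11242603550295 191.66370808678502 [0.50924961 0.21134319] -50.61285858919732 0.08391618639761096 stud 171.45871496920685
120 [0.45409264 0.2734562 ] ((454.0943603515625, 272.9490966796875), (17.41401481628418, 61.070892333984375), 81.7763442993164) bar 171.8779953816165
knob 162.29217719132893 235.76437323279924 [0.37184456 0.28963302] 171.10297595561426 0.08426938010820438 stud 171.55707027025912
knob 162.29217719132893 235.76437323279924 [0.37184456 0.28963302] 170.5663943523614 0.08439680836571169 stud 171.26011444451643
knob 162.29217719132893 235.76437323279924 [0.37184456 0.28963302] 170.93086541780522 0.08522079933671732 stud 171.45871496920685
```

The mill's direction is 170.6–171.1° from its knob and 171.9° from the bar. The tab is at 171.3–171.6°, so the mill is aligned to within about half a degree. I'll regrip at that angle and hold.

Run:
```python
from plant import *
from h import *
from scipy.spatial.transform import Rotation as Ro
def st(m):
    o=observe();R=Ro.from_euler('xyz',o['tcp_rot']).as_matrix();y=R[:,1]
    print(m,round(o['time_s'],2),np.round(o['eef_pos'],4),np.round(o['ft_force'],2),np.round(o['torque'],2),round(o['opening'],4),"bar",round(np.rad2deg(np.arctan2(-y[0],y[1])),2));return o
rot=[0,np.pi/2,np.deg2rad(171.6-360)]
move_l([.4565,.2752,.275],feed=.2,rotation=rot);st("above")
print(move_l([.4565,.2752,.2165],feed=.08,max_force=8));st("down")
gripper_to(0,40);hold(.3);st("grip")
for n in("side","top"):
    p,d=get_image(n);k=get_calibration(n); np.savez(f"{n}7.npz",p=p,d=d,K=k["intrinsics"],T=k["world_from_camera"])
    cv2.imwrite(f"pics/{n}7.png",cv2.resize(p[:,:,::-1],(800,600)))
crop(load("side",7),195,120,275,200,7,"pics/s7.png")
```

```text
above 21.85 [0.4564 0.2749 0.2752] [-0.91  0.25 -0.47] [-0.05 -0.02 -0.02] 0.0396 bar 171.6
False
down 22.73 [0.4568 0.2753 0.2169] [-0.23  0.17  0.44] [-0.04 -0.04 -0.03] 0.0402 bar 171.6
grip 23.38 [0.4569 0.2751 0.2174] [-1.53 -2.26  6.66] [-0.39  0.21  0.01] 0.0131 bar 171.6
```

View pics/s7.png

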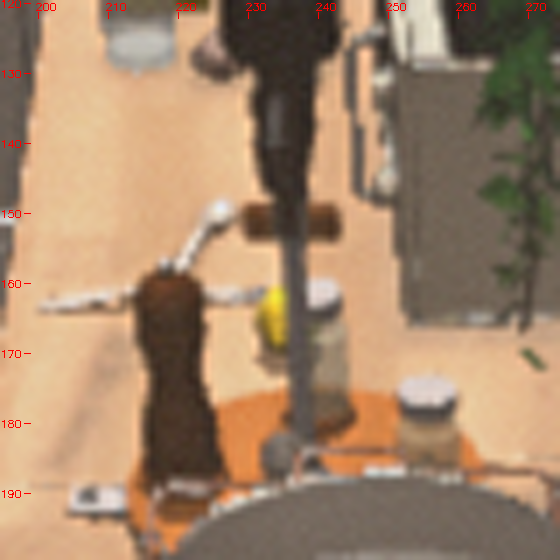

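View pics/top7.png

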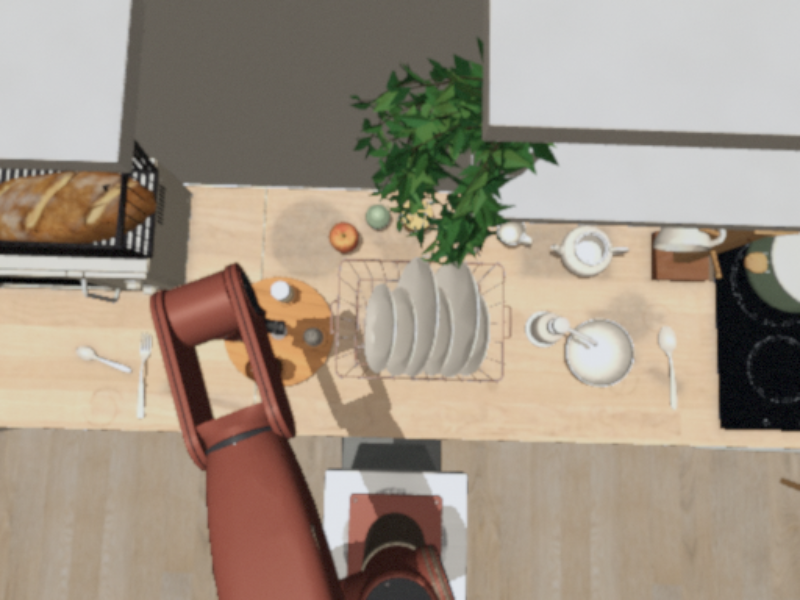

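The bar is gripped (13.1 mm opening, bar at 171.6°). The bowl, pump, apple, lemon and mug are at the same pixels as at the start. Handing in.

Run:
```python
from plant import *
job_done();print(observe()['time_s'],observe()['opening'])
```

```text
the job is handed in; nothing more can be done
the job is handed in; nothing more can be done
```

I pressed the oil pump and turned the carousel so the pepper mill lines up with the tab. The arm is still gripping the handle. The job was handed in at about 23.4 s; no verdict was given.

- **Pump:** The cap reached its stop, about 12 mm down, with 23 N on it. I let it spring back, and the camera showed the cap up again. The bowl is still under the spout.
- **Carousel:** I turned it clockwise by the handle, about 138° in total. From a clear overhead view the mill was at 170.6–171.1° by its knob, or 171.9° by the bar. The tab was at 171.3–171.6°, so the two agree to about half a degree.
- **Handle grip:** The final grip reads 13.1 mm on the 14 mm bar, at 40 N, with the bar at 171.6° and little side force.
- **Other items:** In the last overhead picture the bowl, apple and mug are where they started. The lemon is in its place in the side view. I did not check the garlic after the moves.

**Checks that failed or disagreed**
- My first grip caught the post under the bar (17.9 mm opening), so I let go and regripped higher.
- Early pixel readings were off by 1–2 px: side-camera heights, and left–right positions in the top view. I re-measured them in enlarged crops.
- With the arm partly hiding the mill, rough estimates of its angle differed by up to 4°. I let go of the handle once mid-task to get the clear view, then regripped.

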